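# Swap the open sample box

## Robot

A 6-joint arm with a two-finger parallel gripper is mounted at the origin on the work surface. World frame = base frame: x ahead of the robot, y to its left, z up, the work surface at z = 0. Lengths are in mm, angles in rad, forces in N, time in s.
With the tool pointing down it reaches from about 275 to 825 mm from the base axis. Payload 5.2 kg.
Tool frame: the origin (TCP) lies at the very end of the fingers, on their centre line; the grasp point (between the pads) lies 19 mm behind it; z points along the fingers, y is the direction in which the jaws open and shut (so a half turn about z gives the same grasp; the last joint's range is limited). The gripper opens to 93 mm and grips with 3 to 60 N. Pads are 15 mm wide; open, the fingers measure 128 mm over their backs; the gripper's body (75 mm by 188 mm) begins 65 mm behind the grasp point.
Start: joints at [1.061, 0.259, 1.535, -0, 1.348, -0.203], TCP at [166.083, 524.329, 218.653] pointing down, gripper open.
Joint ranges: [-3.14, 3.14], [-0.91, 2.08], [0.19, 2.58], [-1.22, 4.36], [0.22, 2.71], [-3.12, 3.12]. Speed limits (rad/s): [2.57, 2.57, 3.14, 3.14, 3.14, 3.14].

## Interface

Orientations are given as [roll, pitch, yaw] about the fixed x, y, z axes, in that order (R = Rz(yaw) Ry(pitch) Rx(roll)).
In Python, from bench import robot gives the robot as it stands. The module is installed in compiled form; this text tells all that it offers. Calls block until the motion is done:
- robot.move_ptp(position, orientation): joint-space move of the TCP to a pose.
- robot.move_linear(position, ori=None, speed=150, f_stop=None): straight line of the TCP; ori=None keeps the orientation; speed is the mean speed in mm/s. With f_stop (N) it stops when the force on the tool has changed by that much, and returns True; else False.
- robot.move_j(angles): joint-space move.
- robot.move_gripper(opening): opening from 0.0 (shut) to 1.0 (fully open); the grip force is fixed at half the most; returns when the fingers have stopped.
- robot.sleep(seconds).
- robot.inverse_kinematics(position, orientation): joint angles nearest the present ones, or None.
- robot.get_image(name): name is "side" or "top" or "wrist"; returns a dict with "img" (420x560x3 uint8, blue, green, red), "fovy" (degrees; the focal length in pixels is half the picture's height over the tangent of half this angle, whatever the lens; pixels are square), "cx", "cy" (the principal point, pixels), "eye" and "orientation" of the camera in the world. Camera axes: x right, y down, z forward; pixel columns grow to the right and rows downward; lengths in mm; the calibration is good to about 2 mm. A picture is of the moment at which its call begins. There is no depth.
A pose or a line that the arm cannot do raises robot.MotionError and nothing moves.
- robot.hand_in(): hands the job in, once; it reports no verdict.
Readings, each from a call of its own:
- robot.current_t(): time.
- robot.current_qpos(): joint angles.
- robot.current_joint_vel(): joint speeds.
- robot.current_joint_efforts(): joint torques, N m.
- robot.current_tcp_pos(): TCP position.
- robot.current_eef_rot(): TCP orientation.
- robot.current_contact_force(): force on the tool from outside, world axes, zero at the start.
- robot.current_ft_torque(): the same for the moment, N m.
- robot.current_gripper_width(): opening from 0.0 (shut) to 1.0 (fully open).
Only numpy, scipy, OpenCV 4.12 (cv2) and the standard library are available. Lean on these libraries where they do the work, as an engineer would, in place of code of your own. Each camera call takes 0.05 s, during which the arm holds its last target. There are 200 camera calls.

## Task

Of the two blue-lidded sample boxes one is latched shut and the other has been left popped open. Use their push latches to swap them: press the shut one's black pad so that its lid pops open for the next specimen, and press the open one's pad so that its lid stays latched shut. Do not let the orange-lidded box come open.

Things in the scene. Friction and masses are not known exactly. Their poses are not given: they have to be found in the camera images.
- lid_a (a joint): hinge angle (rad) of the blue lid of box a: 0 = pressed to its stop, about 0.095 = latched shut, about 0.41 = popped open. Grey box 150 x 110 x 80 mm high, fixed to the bench. Push latch: from latched, pressed 9 of its 11 mm or more and let go, the lid springs open; from open, pressed to the stop (about 43 mm) and let go, it rises 10 mm and stays latched. Shorter presses change nothing.
- pad_a (a point): top centre of the round black press pad (36 mm across, 10 high) near the front edge of lid a. x axis: along the lid to its hinge line, 115 mm off; z: lid normal. Top height over the bench: 99 mm at the stop, 110 latched, 143 popped open (tilted 23 degrees; going down from there it swings 16 mm away from the hinge). Pressing takes 1 N (open) to 4 N (near the stop) if done slowly, then it is solid.
- lid_b (a joint): hinge angle (rad) of the blue lid of box b: 0 = pressed to its stop, about 0.095 = latched shut, about 0.41 = popped open. Box b is the same as box a, with the same push latch. One of a and b starts latched, the other open.
- pad_b (a point): top centre of the round black press pad (36 mm across, 10 high) near the front edge of lid b. x axis: along the lid to its hinge line, 115 mm off; z: lid normal. Top height over the bench: 99 mm at the stop, 110 latched, 143 popped open (tilted 23 degrees; going down from there it swings 16 mm away from the hinge). Pressing takes 1 N (open) to 4 N (near the stop) if done slowly, then it is solid.
- lid_c (a joint): hinge angle (rad) of the orange lid of box c: 0 = pressed to its stop, about 0.095 = latched shut, about 0.41 = popped open. Box c and its push latch are of the same make with an orange lid; it starts latched and is to stay so.
- pad_c (a point): top centre of the round black press pad (36 mm across, 10 high) near the front edge of lid c. x axis: along the lid to its hinge line, 115 mm off; z: lid normal. Top height over the bench: 99 mm at the stop, 110 latched, 143 popped open (tilted 23 degrees; going down from there it swings 16 mm away from the hinge). Pressing takes 1 N (open) to 4 N (near the stop) if done slowly, then it is solid.
Mind the look-alikes: they are no part of the job. Leave any green or turquoise look-alike of the part that bears lid_a alone.

How it is judged (in metres and radians):
At the end, for the whole second after the job is handed in: The blue lid that began shut stands popped open (over 0.3 rad), the blue lid that began open is latched shut and let go (0.05 to 0.15 rad), and the orange lid is still shut (below 0.15 rad) (value of joint lid_a above 0.3 rad and value of joint lid_b between 0.05 and 0.15 rad and value of joint lid_c below 0.15 rad); the robot touches nothing.
It fails at once if the orange-lidded box comes open (value of joint lid_c above 0.18 rad).
It also fails if it takes over 35 s, if anything falls off the work surface, if the arm or the gripper's body presses on something with over 40 N, if the wrist force passes 120 N, or if a joint passes its speed limit or range.

## Working session

There is one attempt and no reset: what is moved stays moved. The work goes in short steps, each a Python script; the robot and the scene stay as the last script left them, time stands still between calls to the robot, and variables do not carry over. Pictures are saved under pics/ and viewed, about 8 in all and at most 12, crops included, and the job is handed in when it is done.

```bash
mkdir -p pics
python3 - <<'E'
from bench import robot
import cv2,pickle
d={n:robot.get_image(n) for n in("top","side","wrist")}
pickle.dump(d,open("d0.pkl","wb"))
for n in("top","side"): cv2.imwrite(f"pics/{n}0.png",d[n]["img"]);
for n in d: print(n,{k:v for k,v in d[n].items() if k!="img"})
print(robot.current_t())
E
```

```text
top {'fovy': 48.346309809101555, 'cx': 283.93962959815144, 'cy': 211.01581195697432, 'eye': array([ 478.2065277 ,   21.49087687, 1125.20015129]), 'orientation': array([-3.09801218, -0.01822205, -1.56834645])}
side {'fovy': 52.423778172006216, 'cx': 273.98377970605856, 'cy': 208.4698016718541, 'eye': array([ 239.15429041, -721.07639038,  616.22025124]), 'orientation': array([-2.17014647,  0.01368128, -0.38941745])}
wrist {'fovy': 65.88960637134812, 'cx': 284.1085539743539, 'cy': 207.81730773958617, 'eye': array([ 94.45762974, 546.31303409, 384.79750609]), 'orientation': array([2.87155686e+00, 1.17540311e-03, 1.26440917e+00])}
0.15
```

View pics/top0.png

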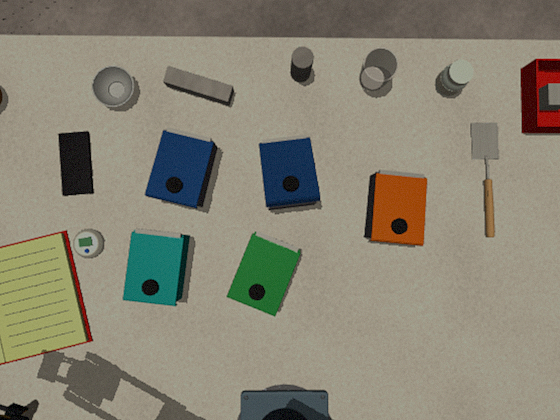

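View pics/side0.png

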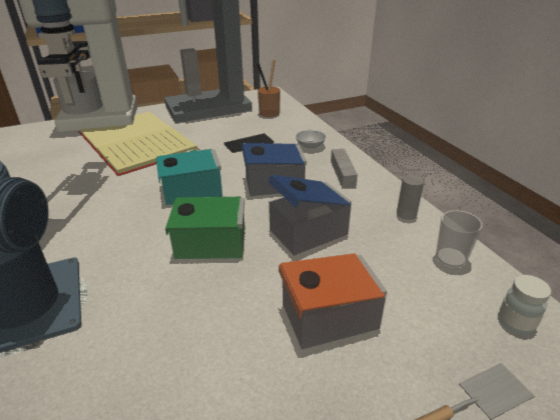

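The candidates, by top-view pixel:

| Box | Pixel | State |
|---|---|---|
| Blue | (174,185) | looks shut |
| Blue | (290,184) | looks popped open in the side view |
| Orange | (399,226) | to stay shut |
| Turquoise | (150,287) | look-alike |
| Green | (257,292) | look-alike |

I take the left blue box as a (press to open) and the middle blue box as b (press to shut). Next I measure both and check them in a close crop.

```bash
cat > h.py <<'E'
import cv2,numpy as np
from scipy.spatial.transform import Rotation as R
def ray(c,p):
    f=c["img"].shape[0]/2/np.tan(np.radians(c["fovy"]/2))
    d=R.from_euler("xyz",c["orientation"]).apply([(p[0]-c["cx"])/f,(p[1]-c["cy"])/f,1])
    return np.array(c["eye"]),d/np.linalg.norm(d)
def onz(c,p,z):
    e,d=ray(c,p); return e+d*(z-e[2])/d[2]
def tri(c1,p1,c2,p2):
    e1,d1=ray(c1,p1);e2,d2=ray(c2,p2)
    s=np.linalg.lstsq(np.c_[d1,-d2],e2-e1,rcond=None)[0]
    a,b=e1+s[0]*d1,e2+s[1]*d2
    return (a+b)/2,np.linalg.norm(a-b)
def pad(img,p,r=14,thr=38):
    m=(img.max(2)<thr).astype(np.uint8)
    n,l,st,ce=cv2.connectedComponentsWithStats(m)
    k=min(range(1,n),key=lambda i:np.hypot(*(ce[i]-p)) if st[i,4]>25 else 1e9)
    return ce[k],st[k]
def lid(img,p):
    hsv=cv2.cvtColor(img,cv2.COLOR_BGR2HSV)
    m=cv2.inRange(hsv,(100,120,45),(130,255,255))
    cs=cv2.findContours(m,cv2.RETR_EXTERNAL,cv2.CHAIN_APPROX_NONE)[0]
    c=max([c for c in cs if cv2.contourArea(c)>500],key=lambda c:cv2.pointPolygonTest(c,p,True))
    return c,cv2.boxPoints(cv2.minAreaRect(c))
E
python3 - <<'E'
from h import *
import pickle
np.set_printoptions(precision=1,suppress=True)
d=pickle.load(open("d0.pkl","rb"));t,s=d["top"],d["side"]
for n,pt,ps,z in(("a",(174,185),(258,152),110),("b",(290,184),(298,187),143)):
    a,sa=pad(t["img"],pt);b,sb=pad(s["img"],ps)
    c,box=lid(t["img"],pt)
    print(n,a,sa,b,sb); print(" tri",*tri(t,a,s,b),"plane",onz(t,a,z))
    P=np.array([onz(t,q,100)[:2] for q in box]);print(box.tolist(),P.tolist())
    for i in range(4): v=P[(i+1)%4]-P[i];print("  edge",np.hypot(*v),np.degrees(np.arctan2(v[1],v[0])))
i=s["img"][120:260,220:370];j=t["img"][120:220,135:335]
cv2.imwrite("pics/crop.png",np.vstack([cv2.resize(cv2.copyMakeBorder(i,0,0,0,50,0),None,fx=2.4,fy=2.4,interpolation=2),cv2.resize(j,None,fx=2.4,fy=2.4,interpolation=2)]))
E
```

```text
a [173.9 184.5] [166 177  17  16 204] [68.4 61. ] [ 38  43  51  49 466]
 tri [368.7 153.3 429.8] 356.9743250315055 plane [579.2 242.  110. ]
[[144.70126342773438, 194.84854125976562], [162.59771728515625, 128.03509521484375], [213.49923706054688, 141.66943359375], [195.602783203125, 208.48287963867188]] [[557.340563002674, 307.3086231792113], [704.8574719783095, 270.3991812686289], [675.3016178211775, 158.41917520980857], [527.8837802978813, 196.12789574063177]]
  edge 152.06428027606148 -14.047288036664982
  edge 115.81481024416134 -104.78539270494552
  edge 152.16427446715826 165.65169641532873
  edge 115.01676486968793 75.16071512637076
b [290.5 183.2] [283 176  16  16 200] [68.4 61. ] [ 38  43  51  49 466]
 tri [372.8 -12.6 466.1] 346.3329336188716 plane [579.8  -9.9 143. ]
[[258.6154479980469, 143.923095703125], [311.7846984863281, 137.27694702148438], [319.6308288574219, 200.04617309570312], [266.4615783691406, 206.69232177734375]] [[670.8869253553626, 59.137105982252734], [686.3805577086233, -58.26703686289474], [547.3666110904813, -75.5220397146351], [532.3330532171874, 41.27776156595403]]
  edge 118.4220646699837 -82.4822113955951
  edge 140.0807355697606 -172.92439339184338
  edge 117.7633280844032 97.3343402380916
  edge 139.7001491318523 7.344823934392871
```

View pics/crop.png

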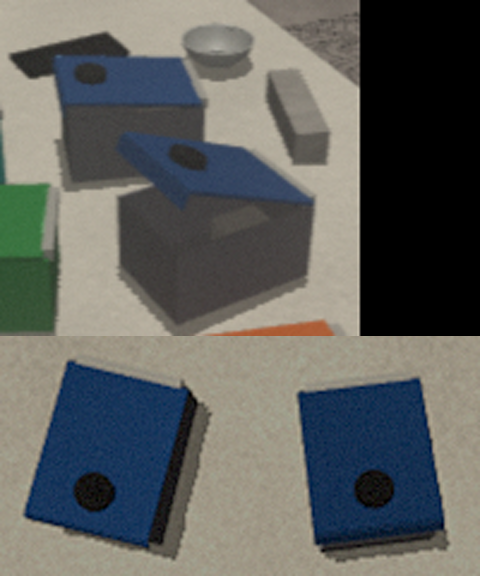

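The crop confirms the choice. Box a's lid lies flat with its pad at side ≈(257.5,150.4). Box b's lid is propped open with its pad at side ≈(298.3,185.4). I'll cross-check heights with those pixels, then move above pad b and look through the wrist camera.

Run:
```python
from h import *
import pickle
from bench import robot
np.set_printoptions(precision=3,suppress=True)
d=pickle.load(open("d0.pkl","rb"));t,s=d["top"],d["side"]
print(tri(t,(173.9,184.5),s,(257.5,150.4)),tri(t,(290.5,183.2),s,(298.3,185.4)))
# ranges of joints for both pads and yaw choices
for p,y in(((579.2,242),-14.2),((579.8,-9.9),7.3)):
    for k in(0,180,-180):
        print(p,y+k,robot.inverse_kinematics([*p,100],[np.pi,0,np.radians(y+k)]))
robot.move_gripper(0)
robot.move_ptp([575,-11,215],[np.pi,0,np.radians(7.3)])
w=robot.get_image("wrist");cv2.imwrite("pics/w1.png",w["img"]);pickle.dump(w,open("w1.pkl","wb"))
print(robot.current_tcp_pos(),robot.current_t(),w["eye"])
```

```text
(array([579.794, 242.759, 105.857]), np.float64(0.15747831076782032)) (array([580.404, -10.177, 137.942]), np.float64(0.13525252610065777))
(579.2, 242) -14.2 [ 0.218  0.491  1.493 -0.     1.158  2.037]
(579.2, 242) 165.8 [ 0.218  0.491  1.493  0.     1.158 -1.105]
(579.2, 242) -194.2 [ 0.218  0.491  1.493  0.     1.158 -1.105]
(579.8, -9.9) 7.3 [-0.209  0.414  1.62  -0.     1.108  1.234]
(579.8, -9.9) 187.3 [-0.209  0.414  1.62   0.     1.108 -1.908]
(579.8, -9.9) -172.7 [-0.209  0.414  1.62   0.     1.108 -1.908]
[574.942 -10.037 215.06 ] 4.0417 [647.841  -0.794 381.928]
```

View pics/w1.png

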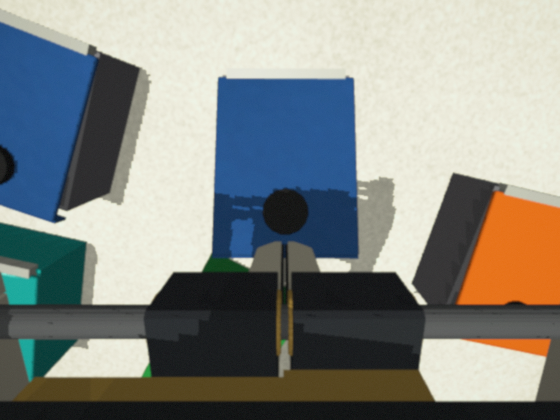

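The wrist view shows pad b at (286,211), just ahead of the closed fingers on the open lid. Orange stays clear to the right. I'll check that ray and press b along its arc.

Run:
```python
from h import *
import pickle
from bench import robot
np.set_printoptions(precision=1,suppress=True)
w=pickle.load(open("w1.pkl","rb"))
P=onz(w,(286,211),143);print("wrist pad",P)
p0=(P[:2]+[579.8,-9.9])/2 if np.hypot(*(P[:2]-[579.8,-9.9]))<12 else None
if p0 is None: raise SystemExit("disagree")
y=np.radians(7.3);u=np.array([np.cos(y),np.sin(y)])
def at(th):  # pad top on its arc
    return np.r_[p0-u*((115*np.cos(th)-16*np.sin(th))-99), 99+115*np.sin(th)+16*(np.cos(th)-1)]
q=at(.41);q[2]+=12;robot.move_linear(q,speed=120)
for th in(.41,.3,.2,.1,.03):
    q=at(th);hit=robot.move_linear(q,speed=40,f_stop=15)
    print(th,hit,robot.current_tcp_pos(),robot.current_contact_force())
    if hit: break
q=at(0);q[2]=94
print(robot.move_linear(q,speed=15,f_stop=12),robot.current_tcp_pos(),robot.current_contact_force())
robot.sleep(.2)
q=np.array(robot.current_tcp_pos());q[2]=120;robot.move_linear(q,speed=40)
q[2]=200;robot.move_linear(q,speed=150)
robot.move_ptp([575,242,200],[np.pi,0,np.radians(165.8)])
w=robot.get_image("wrist");cv2.imwrite("pics/w2.png",w["img"]);pickle.dump(w,open("w2.pkl","wb"))
cv2.imwrite("pics/s2.png",robot.get_image("side")["img"])
print(robot.current_t(),robot.current_tcp_pos())
```

```text
wrist pad [579.6 -10.9 143. ]
0.41 False [579.7 -10.5 143.5] [0.5 0.5 0.3]
0.3 False [573.3 -11.1 132. ] [-0.2 -0.2  1.3]
0.2 False [569.  -11.7 121.3] [-0.7  0.4  0.9]
0.1 False [565.8 -12.2 110.1] [0.5 0.3 2.8]
0.03 False [564.2 -12.4 102.2] [0.5 0.2 2.9]
True [563.9 -12.4  99.5] [-1.1  0.9  5.9]
10.8667 [575.1 241.6 199.9]
```

View pics/s2.png

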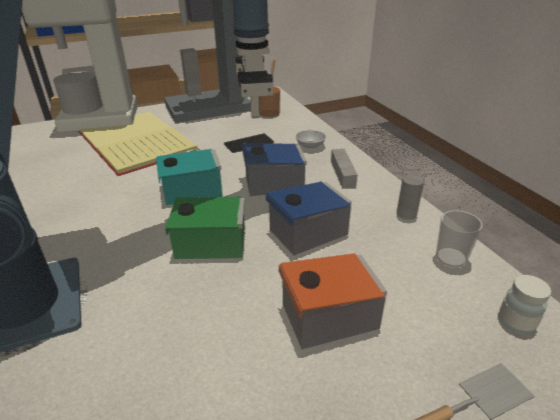

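View pics/w2.png

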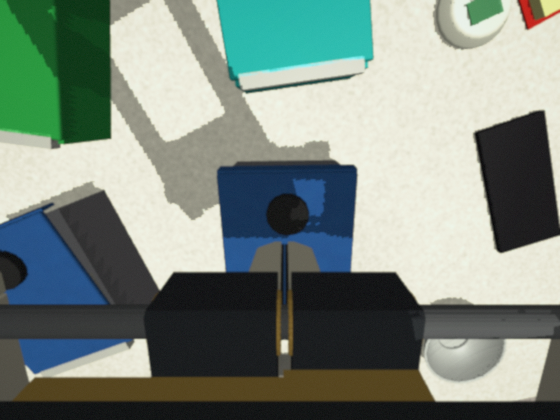

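The side view shows b's lid flat, with its pad at (293,200), so it looks latched. In the wrist view pad a is at (287,214). I'll press a now and check afterwards.

Run:
```python
from h import *
import pickle
from bench import robot
np.set_printoptions(precision=1,suppress=True)
w=pickle.load(open("w2.pkl","rb"))
P=onz(w,(287,214),110);print("wrist pad",P)
p0=(P[:2]+[579.2,242])/2
if np.hypot(*(P[:2]-[579.2,242]))>12: raise SystemExit("disagree")
robot.move_linear([*p0,120],speed=120)
print(robot.move_linear([*p0,94],speed=20,f_stop=13),robot.current_tcp_pos(),robot.current_contact_force())
robot.sleep(.2)
robot.move_linear([*p0,160],speed=60)
robot.move_linear([*p0,220],speed=150)
robot.move_ptp([400,330,260],[np.pi,0,np.radians(165.8)])
for n in("side","top"):
    c=robot.get_image(n);pickle.dump(c,open(n+"3.pkl","wb"));cv2.imwrite(f"pics/{n}3.png",c["img"])
print(robot.current_t(),robot.current_contact_force())
```

```text
wrist pad [576.9 243.3 110. ]
True [577.5 242.8  99. ] [-2.7 -0.2  6.9]
15.55 [ 0.2 -0.2 -0.8]
```

View pics/side3.png

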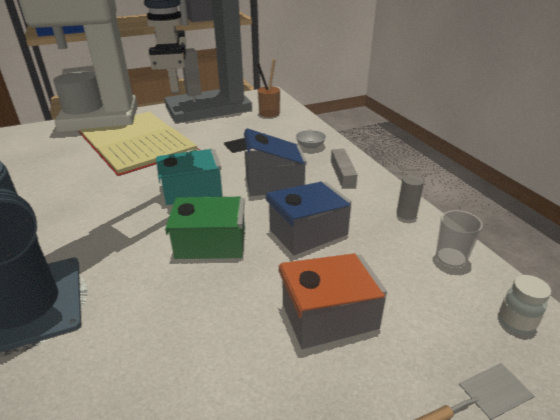

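View pics/top3.png

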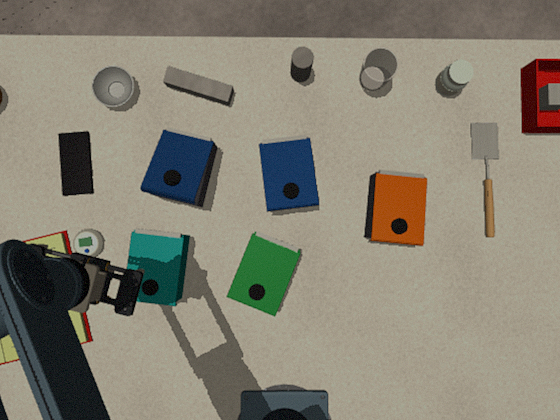

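Box a's lid is now popped open, with its pad at side (262,139) and top (172,178). Box b lies flat, with its pad at side (293,200) and top (291,190). Orange is unchanged. I'll check the heights and hand in.

Run:
```python
from h import *
import pickle
from bench import robot
t,s=(pickle.load(open(n+"3.pkl","rb")) for n in("top","side"))
for n,a,b in(("a",(172,178),(262,139)),("b",(291,190),(293,200)),("c",(399,226),(310,280))):
    print(n,tri(t,pad(t["img"],a)[0],s,b))
robot.hand_in()
```

```text
a (array([592.06045235, 240.41133763, 137.43678762]), np.float64(1.3077139843768781))
b (array([568.15978517, -11.42592022, 104.33001733]), np.float64(0.6613501989593364))
c (array([ 491.38903528, -249.16209904,  103.82752061]), np.float64(0.5798810545689511))
the job is handed in; nothing more can be done
```

I swapped the two blue boxes: b's lid is now latched shut and a's lid is popped open. I handed the job in at about 15.6 s, with the arm clear of everything; no verdict is given.

- **Presses:** I pushed b down along its arc and it went solid at TCP height 99.5 mm. I pushed a straight down and it went solid at 99.0 mm.
- **Final heights:** In the last side and top pictures, pad a measures 137 mm (143 expected when open). Pads b and c measure 104 mm each (110 expected when latched). All three read about 6 mm low; before the presses, a and b read about 4–5 mm low too. The error comes from my picking side-view pixels by eye plus the calibration, and it is much smaller than the 33 mm between latched and open.
- **Orange box and look-alikes:** The arm did not press the orange, green or turquoise boxes, and the last pictures show them still shut.
- **Failed check:** My automatic pad finder did not find the pads in the first side picture, so I read those pixels by hand.

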